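# Sort the goldsmith's small tools into their trays

## Task

Put the small tools on the goldsmith's bench away: lay the steel punch lengthwise in the long tray, both polishing wheels flat in the round dish, and both brass doming blocks in the square tray. Everything should lie on the bottom of its tray, side by side, nothing on top of anything else or propped on a rim. Leave the glass jar standing where it is.

Things in the scene. Friction and masses are not known exactly. Their poses are not given: they have to be found in the camera images.
- punch: loose steel chasing punch lying on the bench: a square bar 14 mm wide, 14 mm high and 100 mm long; its last 22 mm towards +x step down to 10 mm high. Origin at the middle of the bar (half length, half width, 7 mm above its underside); x runs along the bar. About 0.14 kg
- big_wheel: larger polishing wheel, loose: a hard black disc with a pale metal hub, 40 mm in diameter, 16 mm thick, lying flat. Origin at its centre (8 mm above its underside), z is its axis. About 45 g
- small_wheel: smaller polishing wheel, loose: as the larger one, but 30 mm in diameter, 16 mm thick. Origin at its centre (8 mm above its underside), z is its axis. About 28 g
- big_block: larger doming block, loose: a brass cube of 40 mm with round dimples drawn on its faces. Origin at its centre (20 mm above its underside), axes square to its faces. About 0.5 kg
- small_block: smaller doming block, loose: a brass cube of 30 mm with round dimples. Origin at its centre (15 mm above its underside), axes square to its faces. About 0.22 kg
- long_tray: long narrow dark wooden tray, fixed to the bench: 150 mm along its x by 80 mm along its y outside, 140 x 70 mm inside; floor 5 mm thick, rim 12 mm above the bench. Origin under its centre, at bench height
- square_tray: square dark wooden tray, fixed to the bench: 110 x 110 mm outside, 100 x 100 mm inside; floor 5 mm thick, rim 12 mm above the bench. Origin under its centre, at bench height; axes along its sides
- round_dish: round dark wooden dish, fixed to the bench: 124 mm in diameter outside, 116 mm inside; floor 5 mm thick, rim 12 mm above the bench. Origin under its centre, at bench height
- jar: glass jar with a metal lid, a loose bystander, upright: 56 mm in diameter, 75 mm high; origin at the centre of its underside. To be left alone. (Besides it, other bystanders and equipment stand only outside the area of the listed things: nearer to the robot, to the sides and beyond.)
There are look-alikes about, which are no part of the job. What is shaped like the big_block but blue, green or orange is not meant.

How it is judged:
By the outcome, as a careful person would: the job done as asked, in the order asked, and still so for the second after the job is handed in, with the robot touching nothing.
It also fails if it takes over 122 s, if anything falls off the work surface, if the arm or the gripper's body presses on something with over 40 N, if the wrist force passes 120 N, or if a joint passes its speed limit or range.

## Robot

A 6-joint arm with a two-finger parallel gripper is mounted at the origin on the work surface. World frame = base frame: x ahead of the robot, y to its left, z up, the work surface at z = 0. Lengths are in m, angles in rad, forces in N, time in s.
With the tool pointing down it reaches from about 0.35 to 0.775 m from the base axis. Payload 7.3 kg.
Tool frame: the origin (TCP) lies at the centre of the arm's flange, where the gripper is bolted on; the fingertips stand 178 mm ahead of it and the grasp point (between the pads) lies 159 mm ahead of it; z points along the fingers, y is the line along which they close (so a half turn about z gives the same grasp; the last joint's range is limited). The gripper opens to 92 mm and grips with 3 to 60 N. Pads are 19 mm wide; open, the fingers measure 130 mm over their backs; the gripper's body (75 mm by 190 mm) begins 47 mm behind the grasp point.
Start: joints at [-1.396, 0.342, 1.524, -0, 1.275, -0.146], TCP at [0.166, -0.498, 0.405] pointing down, gripper open.
Joint ranges: [-2.53, 2.53], [-0.77, 2.02], [0.04, 2.7], [-1, 4.14], [0.28, 2.66], [-3.11, 3.11]. Speed limits (rad/s): [2.57, 2.57, 3.14, 3.14, 3.14, 3.14].

## Interface

Orientations are given as [roll, pitch, yaw] about the fixed x, y, z axes, in that order (R = Rz(yaw) Ry(pitch) Rx(roll)).
In Python, from cell import robot gives the robot as it stands.
- The arm moves only by the shell command python3 -m pendant [OPENING] [FORCE], which reads ROWS from standard input. ROWS is a JSON list of rows, 1 to 8 of them, each of 6 numbers: dx, dy, dz in normalised numbers (1 is 1000 mm), then a rotation vector rx, ry, rz in shares of 60 degrees (1.0 is 60 degrees); each row shifts and turns the commanded pose from where the row before left it, along the tool's axes as they then stand; what a row does not reach is not made up. A row lasts 1/12 s, in which the tool goes at most 0.0417 m and 0.125 rad, less where a joint would pass 70% of its speed; a pose out of reach is approached as far as the arm can. OPENING is the finger opening in m, set as the command begins (- or left out keeps the last). The fingers move at their own pace and stop on an object; FORCE is the grip in N (left out, the last holds). Time passes only in rows, so rows that do not move let the fingers close. It prints the time, the measured TCP pose, the force, the opening and the grip force at its end. Shift and turn numbers lie between -1 and 1, and a call with a number outside is refused. Input that does not fit is refused with a message, and nothing moves.
- robot.observe(): the state, without advancing time (a new reading comes with each control period).
- robot.read_camera(name): name is "side" or "top" or "wrist"; returns a dict with "image" (384x512x3 uint8, red, green, blue), "fx", "fy", "cx", "cy" (pixels), "k1" (the pictures are not rectified: a ray, as slopes to the right and down, at radius r is drawn at 1 + k1 r^2 times it, then the intrinsics apply), "pose" (4x4, takes a point from camera to world coordinates). Camera axes: x right, y down, z forward; pixel columns grow to the right and rows downward; lengths in m; the calibration is good to about 2 mm. A picture is of the moment at which its call begins. There is no depth.
- robot.hand_in(): hands the job in; it is judged then, once.
The state is a dict: "time": time; "qpos": joint angles; "qvel": joint speeds; "joint_efforts": joint torques, N m; "tool_pos": TCP position; "tool_rot": TCP orientation; "contact_force": force on the tool from outside, world axes, zero at the start; "torque": the same for the moment, N m; "opening": finger opening in m; "grip_force": force on a finger pad.
Only numpy, scipy, OpenCV 4.12 (cv2) and the standard library are available. Lean on these libraries where they do the work, as an engineer would, in place of code of your own. Each camera call takes 0.05 s, during which the arm holds its last target. There are 200 camera calls.

## Working session

There is one attempt and no reset: what is moved stays moved. The work goes in short steps, Python scripts to look and compute and a shell command to move; the robot and the scene stay as the last step left them, time stands still between calls to the robot, and variables do not carry over. Pictures are saved under pics/ and viewed, at most 14 in all, crops included, and the job is handed in when it is done.

```bash
ls; mkdir -p pics
python3 - <<'E'
from cell import robot
import cv2
s=robot.observe();print(s)
for n in("top","side"):
    c=robot.read_camera(n);cv2.imwrite(f"pics/{n}0.png",c["image"][:,:,::-1]);print(n,c["fx"],c["fy"],c["cx"],c["cy"],c["k1"],c["pose"].round(4).tolist() if hasattr(c["pose"],"round") else c["pose"])
E
```

```text
pics
{'time': 0.0, 'qpos': array([-1.39600713e+00,  3.42723352e-01,  1.52502095e+00, -2.57486310e-06,
        1.27536592e+00, -1.46017820e-01]), 'qvel': array([-0.00174001, -0.00022253, -0.00081818,  0.00092905,  0.00284467,
       -0.00077335]), 'joint_efforts': array([-1.06962285e-03, -4.31236124e+01, -2.44219315e+01,  7.14340713e-02,
        5.59554377e-02, -1.36664776e-04]), 'tool_pos': array([ 0.1655383 , -0.49807991,  0.40404305]), 'tool_rot': array([-3.14009088e+00, -2.18368885e-04,  3.20807607e-01]), 'contact_force': array([-0.32365652, -0.28761501,  0.4048555 ]), 'torque': array([ 0.02131549,  0.01497146, -0.01641684]), 'grip_force': 0.0, 'opening': 0.0916417432193657}
top 439.63262871572715 439.63262871572715 257.69306539442823 190.28922725043384 -0.03798166973420071 [[0.0188, -0.9875, 0.1567, 0.3855], [-0.9998, -0.0202, -0.0074, 0.0194], [0.0105, -0.1565, -0.9876, 0.9836], [0.0, 0.0, 0.0, 1.0]]
side 365.0606615060764 365.0606615060764 252.820289726278 183.06834035887718 -0.05708529638917487 [[-0.8487, -0.2767, 0.4508, 0.1144], [-0.5288, 0.4244, -0.735, 0.6728], [0.0121, -0.8622, -0.5065, 0.5196], [0.0, 0.0, 0.0, 1.0]]
```

View pics/top0.png

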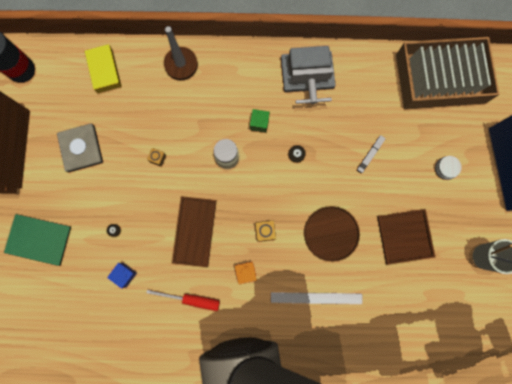

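View pics/side0.png

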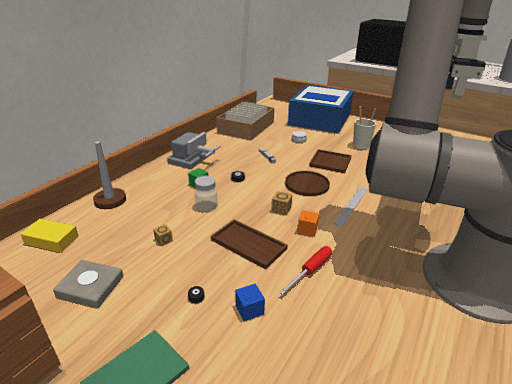

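The top view (512x384) shows the punch at (370,154), big wheel (297,154), small wheel (113,230), big block (265,231), small block (156,157), long tray (195,231), dish (332,233), square tray (405,236) and jar (226,153). The side view agrees and shows both wheels lying flat.

```bash
cat > h.py <<'E'
import numpy as np, cv2
from cell import robot
from scipy.spatial.transform import Rotation as R
def K(c): return np.array([[c["fx"],0,c["cx"]],[0,c["fy"],c["cy"]],[0,0,1.]]), np.array([c["k1"],0,0,0,0.])
def world(c,px,z):
    k,d=K(c); P=np.asarray(c["pose"])
    u=cv2.undistortPointsIter(np.asarray(px,float).reshape(-1,1,2),k,d,None,None,(3,50,1e-9)).reshape(-1,2)
    r=np.c_[u,np.ones(len(u))]@P[:3,:3].T
    return P[:3,3]+r*((z-P[2,3])/r[:,2])[:,None]
def pix(c,pts):
    k,d=K(c); T=np.linalg.inv(c["pose"])
    return cv2.projectPoints(np.atleast_2d(np.asarray(pts,float)),cv2.Rodrigues(T[:3,:3])[0],T[:3,3],k,d)[0].reshape(-1,2)
def snap(n,name=None):
    c=robot.read_camera(n)
    if name: cv2.imwrite(f"pics/{name}.png",c["image"][:,:,::-1])
    return c
def mask(c,kind):
    h=cv2.cvtColor(c["image"],cv2.COLOR_RGB2HSV).astype(int);H,S,V=h[...,0],h[...,1],h[...,2]
    m={"dark":V<105,"grey":(S<50)&(V>80),"black":V<60}[kind]
    return m.astype(np.uint8)
def blob(c,m,px):
    """outline points of the blob nearest to px"""
    cs=[k for k in cv2.findContours(m,cv2.RETR_EXTERNAL,cv2.CHAIN_APPROX_NONE)[0] if len(k)>12]
    return min(cs,key=lambda k:-cv2.pointPolygonTest(k,tuple(map(float,px)),True)).reshape(-1,2)
def go(x,y,z,yaw):
    """move of the tool in its own axes to grasp point (x,y,z), tool down, yaw = tool yaw mod pi"""
    s=robot.observe(); A=R.from_euler("xyz",s["tool_rot"])
    opts=[]
    for k in(-1,0,1):
        B=R.from_euler("xyz",[np.pi,0,yaw+k*np.pi]); rv=(A.inv()*B).as_rotvec(); opts.append((np.linalg.norm(rv),rv,B))
    _,rv,B=min(opts,key=lambda o:o[0])
    d=np.array([x,y,z])-B.apply([0,0,.159])-s["tool_pos"] if False else np.array([x,y,z+.159])-s["tool_pos"]
    print("t",round(s["time"],2),"tool",s["tool_pos"].round(4),s["tool_rot"].round(3),"q1,q6",s["qpos"][[0,5]].round(2))
    print("unturned shift",A.inv().apply(d).round(4),"rotvec",rv.round(3),"shift after turn",B.inv().apply(d).round(4))
E
python3 - <<'E'
from h import *
c=snap("top")
P=lambda *a:world(c,*a)
for n,px,z,k in [("punch",(370,154),.014,"grey"),("bigw",(297,154),.012,"dark"),("smallw",(113,230),.012,"dark"),("long",(195,231),.012,"dark"),("dish",(332,233),.012,"dark"),("square",(405,236),.012,"dark"),("jar",(226,153),.07,"grey")]:
    b=blob(c,mask(c,k),px); w=P(b,z)
    r=cv2.minAreaRect((w[:,:2]*1000).astype(np.float32)); print(n,len(b),np.round(r[0],1),np.round(r[1],1),round(r[2],1))
for n,px,z in[("bigb",(265,231),.04),("smallb",(156,157),.03)]: print(n,P([px],z).round(4))
im=c["image"][:,:,::-1]
cr=[cv2.resize(im[y-24:y+24,x-32:x+32],(384,288),interpolation=cv2.INTER_CUBIC) for x,y in((265,231),(156,157),(370,154),(113,230))]
cv2.imwrite("pics/crops.png",np.vstack([np.hstack(cr[:2]),np.hstack(cr[2:])]))
E
```

```text
punch 81 [ 629.1 -244.1] [13.6 98.2] 55.8
bigw 46 [627.3 -73.3] [37.5 36.4] 0.1
smallw 35 [445.  329.4] [28.8 26. ] 47.6
long 193 [445.9 151.2] [ 76.9 145.1] 84.5
dish 153 [ 446.9 -152. ] [116.9 120.3] 1.0
square 186 [ 443.6 -317.3] [106.1 110.3] 9.3
jar 64 [615.1  84. ] [50.5 47. ] 1.5
bigb [[ 0.4473 -0.005   0.04  ]]
smallb [[0.6071 0.2396 0.03  ]]
```

View pics/crops.png

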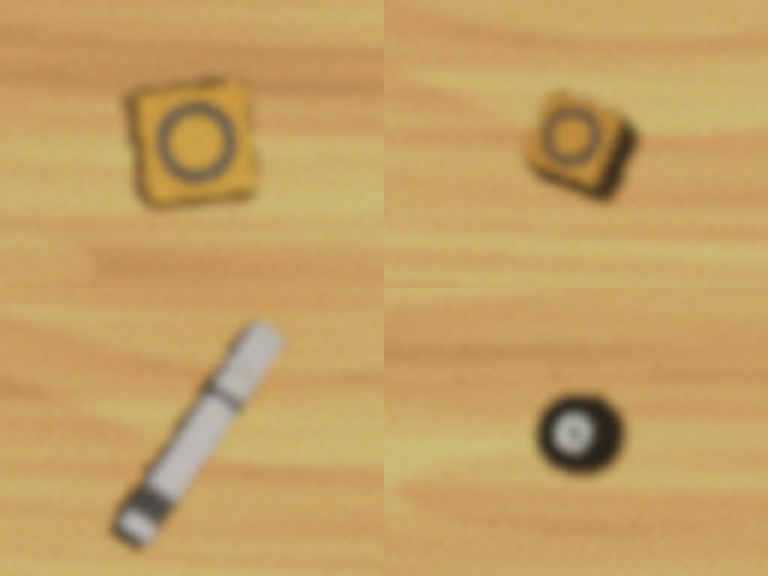

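The crops show the big block turned about 5°, the small block about 20° and the punch at about -34°, with the step band near its lower left end. The small wheel is flat. The order will be punch, wheels, then blocks.

```bash
python3 -c "
from h import *
go(.629,-.244,.15,-.597)"
```

```text
t 0.15 tool [ 0.1656 -0.4981  0.4042] [-3.14  -0.     0.321] q1,q6 [-1.4  -0.15]
unturned shift [ 0.5199 -0.0949  0.0954] rotvec [-0.001  0.     0.918] shift after turn [ 0.2404 -0.4707  0.0952]
```

Careful with the scale: turns go in shares of 60 degrees. That gives: 0.115 rad / 1.0472 = 0.1098.

```bash
echo '[[0, 0, 0, 0, 0, 0.1098], [0, 0, 0, 0, 0, 0.1098], [0, 0, 0, 0, 0, 0.1098], [0, 0, 0, 0, 0, 0.1098], [0, 0, 0, 0, 0, 0.1098], [0, 0, 0, 0, 0, 0.1098], [0, 0, 0, 0, 0, 0.1098], [0, 0, 0, 0, 0, 0.1079]]' | python3 -m pendant
echo '[[0.015, -0.0294, 0.006, 0, 0, 0], [0.015, -0.0294, 0.006, 0, 0, 0], [0.015, -0.0294, 0.006, 0, 0, 0], [0.015, -0.0294, 0.006, 0, 0, 0], [0.015, -0.0294, 0.006, 0, 0, 0], [0.015, -0.0294, 0.006, 0, 0, 0], [0.015, -0.0294, 0.006, 0, 0, 0], [0.015, -0.0294, 0.006, 0, 0, 0]]' | python3 -m pendant
echo '[[0.015, -0.0294, 0.006, 0, 0, 0], [0.015, -0.0294, 0.006, 0, 0, 0], [0.015, -0.0294, 0.006, 0, 0, 0], [0.015, -0.0294, 0.006, 0, 0, 0], [0.015, -0.0294, 0.006, 0, 0, 0], [0.015, -0.0294, 0.006, 0, 0, 0], [0.015, -0.0294, 0.006, 0, 0, 0], [0.015, -0.0294, 0.006, 0, 0, 0]]' | python3 -m pendant
echo '[[0, 0, 0, 0, 0, 0], [0, 0, 0, 0, 0, 0]]' | python3 -m pendant
python3 -c "
from h import *
go(.629,-.244,.021,-.597)
c=snap('wrist','w1')
print(pix(c,[[.629,-.244,.014]]))
b=blob(c,mask(c,'grey'),pix(c,[[.629,-.244,.014]])[0]); w=world(c,b,.014); r=cv2.minAreaRect((w[:,:2]*1000).astype(np.float32)); print(r)
"
```

```text
time: 0.82
tool_pos: [0.1656, -0.4981, 0.4044]
tool_rot: [-3.141, 0.0, -0.603]
contact_force: [0.1, -0.0, -0.5]
opening: 0.0918
grip_force: 0.0
time: 1.48
tool_pos: [0.3983, -0.3701, 0.3562]
tool_rot: [-3.142, 0.0, -0.597]
contact_force: [-0.5, -0.6, -0.9]
opening: 0.0916
grip_force: 0.0
time: 2.15
tool_pos: [0.6298, -0.2431, 0.3079]
tool_rot: [3.141, 0.001, -0.597]
contact_force: [0.9, -1.0, 0.0]
opening: 0.0915
grip_force: 0.0
time: 2.32
tool_pos: [0.6295, -0.2428, 0.3071]
tool_rot: [3.141, 0.002, -0.594]
contact_force: [-0.7, 0.6, 0.3]
opening: 0.0921
grip_force: 0.0
t 2.32 tool [ 0.6295 -0.2428  0.3071] [ 3.141e+00  2.000e-03 -5.940e-01] q1,q6 [-0.48  1.68]
unturned shift [0.0006 0.0012 0.1271] rotvec [0.    0.002 0.003] shift after turn [0.0003 0.0013 0.1271]
[[259.37384769 186.69883534]]
((629.6712646484375, -245.96514892578125), (13.079930305480957, 99.43148040771484), 55.74458312988281)
```

View pics/w1.png

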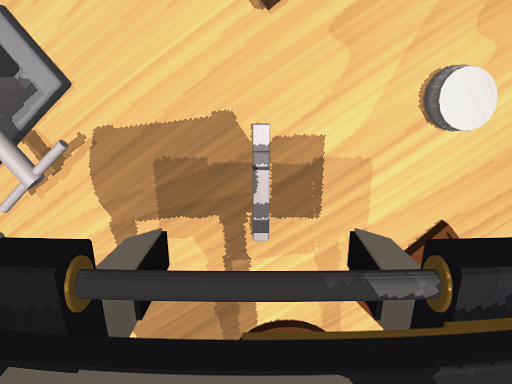

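The wrist view shows the punch centred at (261,183), upright in the picture and midway between the fingers. The vise handle at (40,170) is well clear.

```bash
echo '[[0.002, 0.002, 0.03, 0, 0, 0], [0, 0, 0.03, 0, 0, 0], [0, 0, 0.03, 0, 0, 0], [0, 0, 0.022, 0, 0, 0], [0, 0, 0.0145, 0, 0, 0], [0, 0, 0, 0, 0, 0]]' | python3 -m pendant 0.05
echo '[[0, 0, 0, 0, 0, 0], [0, 0, 0, 0, 0, 0], [0, 0, 0, 0, 0, 0], [0, 0, 0, 0, 0, 0], [0, 0, 0, 0, 0, 0], [0, 0, 0, 0, 0, 0]]' | python3 -m pendant 0 30
echo '[[0, 0, -0.03, 0, 0, 0], [0, 0, -0.03, 0, 0, 0], [0, 0, -0.03, 0, 0, 0], [0, 0, -0.03, 0, 0, 0], [0, 0, 0, 0, 0, 0]]' | python3 -m pendant
python3 -c "
from h import *
go(.446,.151,.12,-.096)"
```

```text
time: 2.87
tool_pos: [0.6275, -0.248, 0.18]
tool_rot: [3.141, 0.003, -0.599]
contact_force: [-1.1, 0.1, -0.4]
opening: 0.0567
grip_force: 0.0
time: 3.37
tool_pos: [0.6291, -0.247, 0.1827]
tool_rot: [-3.142, -0.001, -0.597]
contact_force: [1.6, 1.9, 1.4]
opening: 0.0164
grip_force: 1.4
time: 3.78
tool_pos: [0.6303, -0.2474, 0.3096]
tool_rot: [-3.14, -0.012, -0.597]
contact_force: [0.9, -0.5, -0.2]
opening: 0.0136
grip_force: 30.0
t 3.78 tool [ 0.6303 -0.2474  0.3096] [-3.14  -0.012 -0.597] q1,q6 [-0.49  1.68]
unturned shift [-0.3767 -0.2259  0.0265] rotvec [ 0.002 -0.012 -0.501] shift after turn [-0.2216 -0.3789  0.0306]
```

To row units: -0.1 rad / 1.0472 = -0.0955.

```bash
echo '[[0, 0, 0, 0, 0, -0.0955], [0, 0, 0, 0, 0, -0.0955], [0, 0, 0, 0, 0, -0.0955], [0, 0, 0, 0, 0, -0.0955], [0, 0, 0, 0, 0, -0.0955], [0, 0, 0, 0, 0, 0]]' | python3 -m pendant | head -3
echo '[[-0.0158, -0.0271, 0, 0, 0, 0], [-0.0158, -0.0271, 0, 0, 0, 0], [-0.0158, -0.0271, 0, 0, 0, 0], [-0.0158, -0.0271, 0, 0, 0, 0], [-0.0158, -0.0271, 0, 0, 0, 0], [-0.0158, -0.0271, 0, 0, 0, 0], [-0.0158, -0.0271, 0, 0, 0, 0]]' | python3 -m pendant | head -3
echo '[[-0.0158, -0.0271, 0, 0, 0, 0], [-0.0158, -0.0271, 0, 0, 0, 0], [-0.0158, -0.0271, 0, 0, 0, 0], [-0.0158, -0.0271, 0, 0, 0, 0], [-0.0158, -0.0271, 0, 0, 0, 0], [-0.0158, -0.0271, 0, 0, 0, 0], [-0.0158, -0.0271, 0, 0, 0, 0], [0, 0, 0, 0, 0, 0]]' | python3 -m pendant
python3 -c "
from h import *
go(.446,.151,.026,-.096)
a=snap('wrist')['image'];b=snap('side')['image']
cv2.imwrite('pics/p2.png',np.hstack([cv2.resize(a[100:384,100:412],(390,355)),cv2.resize(b[60:300,150:400],(390,355))])[:,:,::-1])
"
```

```text
time: 4.28
tool_pos: [0.6289, -0.2468, 0.3016]
tool_rot: [-3.141, 0.001, -0.094]
time: 4.87
tool_pos: [0.5364, -0.0462, 0.3021]
tool_rot: [3.142, 0.0, -0.101]
time: 5.53
tool_pos: [0.4433, 0.1556, 0.3021]
tool_rot: [-3.141, 0.002, -0.097]
contact_force: [-1.8, 0.1, -1.3]
opening: 0.0131
grip_force: 30.0
t 5.53 tool [0.4433 0.1556 0.3021] [-3.141e+00  2.000e-03 -9.700e-02] q1,q6 [0.17 1.84]
unturned shift [0.0034 0.0045 0.1171] rotvec [-0.001  0.002 -0.001] shift after turn [0.0032 0.0044 0.1171]
```

View pics/p2.png

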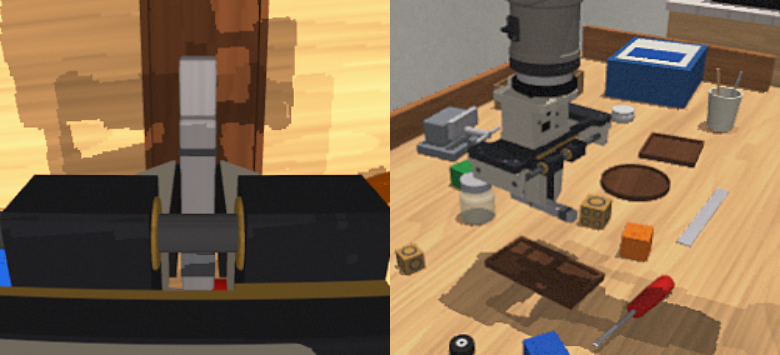

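The wrist crop shows the punch held level and parallel to the tray beneath it. The side crop shows it sticking out straight from the gripper, so the grasp is sound.

```bash
echo '[[0.0034, 0.0045, 0.03, 0, 0, 0], [0, 0, 0.03, 0, 0, 0], [0, 0, 0.03, 0, 0, 0], [0, 0, 0.015, 0, 0, 0], [0, 0, 0, 0, 0, 0], [0, 0, 0, 0, 0, 0]]' | python3 -m pendant
echo '[[0, 0, 0.003, 0, 0, 0], [0, 0, 0.003, 0, 0, 0], [0, 0, 0.002, 0, 0, 0], [0, 0, 0, 0, 0, 0], [0, 0, 0, 0, 0, 0]]' | python3 -m pendant
```

```text
time: 6.13
tool_pos: [0.4492, 0.1463, 0.1968]
tool_rot: [3.141, 0.001, -0.1]
contact_force: [1.0, -0.1, -0.6]
opening: 0.0131
grip_force: 30.0
time: 6.55
tool_pos: [0.4494, 0.147, 0.1921]
tool_rot: [-3.141, -0.004, -0.097]
contact_force: [-4.5, -5.0, 21.4]
opening: 0.0135
grip_force: 30.0
```

```bash
echo '[[0, 0, -0.002, 0, 0, 0], [0, 0, 0, 0, 0, 0], [0, 0, 0, 0, 0, 0], [0, 0, 0, 0, 0, 0]]' | python3 -m pendant 0.026
echo '[[0, 0, -0.01, 0, 0, 0], [0, 0, -0.03, 0, 0, 0], [0, 0, -0.035, 0, 0, 0], [0, 0, -0.035, 0, 0, 0], [0, 0, 0, 0, 0, 0], [0, 0, 0, 0, 0, 0]]' | python3 -m pendant 0.06
python3 -c "
from h import *
go(.627,-.073,.11,-.0)
c=snap('wrist','w3')
b=blob(c,mask(c,'grey'),pix(c,[[.446,.151,.019]])[0]); w=world(c,b,.019); r=cv2.minAreaRect((w[:,:2]*1000).astype(np.float32)); print(r)
"
```

```text
time: 6.88
tool_pos: [0.4488, 0.1473, 0.1914]
tool_rot: [-3.141, -0.001, -0.097]
contact_force: [-0.8, 0.4, 0.3]
opening: 0.026
grip_force: 0.0
time: 7.38
tool_pos: [0.4491, 0.1474, 0.3028]
tool_rot: [-3.141, -0.004, -0.097]
contact_force: [-0.2, 0.1, -0.1]
opening: 0.059
grip_force: 0.0
t 7.38 tool [0.4491 0.1474 0.3028] [-3.141 -0.004 -0.097] q1,q6 [0.15 1.82]
unturned shift [0.1983 0.2022 0.0344] rotvec [-0.001 -0.004 -0.097] shift after turn [0.1779 0.2204 0.0338]
((443.1008605957031, 147.96429443359375), (13.820273399353027, 44.07959747314453), 84.8846435546875)
```

View pics/w3.png

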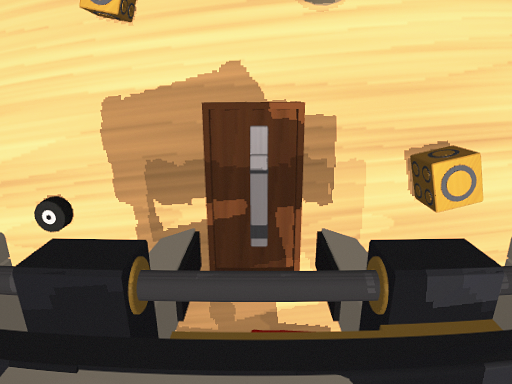

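The punch lies flat and lengthwise in the long tray, at (259,185) in the wrist view. Next is the big wheel.

To row units: -0.097 rad / 1.0472 = -0.0926.

```bash
echo '[[0, 0, 0, 0, 0, -0.0926], [0.0222, 0.0275, 0, 0, 0, 0], [0.0222, 0.0275, 0, 0, 0, 0], [0.0222, 0.0275, 0, 0, 0, 0], [0.0222, 0.0275, 0, 0, 0, 0]]' | python3 -m pendant | head -3
echo '[[0.0222, 0.0275, 0, 0, 0, 0], [0.0222, 0.0275, 0, 0, 0, 0], [0.0222, 0.0275, 0, 0, 0, 0], [0.0222, 0.0275, 0, 0, 0, 0], [0, 0, 0, 0, 0, 0], [0, 0, 0, 0, 0, 0]]' | python3 -m pendant | head -3
cat >> h.py <<'E'
def wheel(c,near,zb):
    """centre of the wheel from its hub, on its top face 16 mm above zb"""
    im=c["image"]; p=pix(c,[[*near,zb+.016]])[0]
    b=blob(c,mask(c,"black"),p); x,y,w,h=cv2.boundingRect(b.astype(np.int32))
    m=np.zeros(im.shape[:2],np.uint8); cv2.drawContours(m,[b.reshape(-1,1,2).astype(np.int32)],-1,1,-1)
    hub=m&(im.min(2)>110); M=cv2.moments(hub,True); q=(M["m10"]/M["m00"],M["m01"]/M["m00"])
    print("blob",x,y,w,h,"hub",np.round(q,1),int(M["m00"]),"->",world(c,[q],zb+.016).round(4))
E
python3 -c "
from h import *
wheel(snap('wrist','w4'),(.627,-.073),0); go(.627,-.073,.021,0)
"
```

```text
time: 7.85
tool_pos: [0.5378, 0.0361, 0.2991]
tool_rot: [-3.141, 0.004, 0.0]
time: 8.35
tool_pos: [0.6264, -0.0743, 0.2981]
tool_rot: [-3.141, 0.004, -0.003]
blob 235 164 49 49 hub [259.1 190.5] 272 -> [[ 0.626  -0.0748  0.016 ]]
t 8.4 tool [ 0.6258 -0.073   0.2986] [-3.14e+00  5.00e-03 -1.00e-03] q1,q6 [-0.24  1.33]
unturned shift [1.800e-03 1.000e-04 1.186e-01] rotvec [-0.001  0.005 -0.001] shift after turn [ 0.0012 -0.      0.1186]
```

View pics/w4.png

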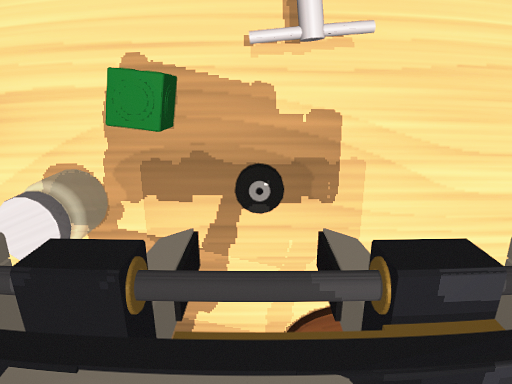

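The big wheel is at (259,190) between the fingers, with the jar and green block clear of them.

```bash
echo '[[0, 0.002, 0.03, 0, 0, 0], [0, 0, 0.03, 0, 0, 0], [0, 0, 0.03, 0, 0, 0], [0, 0, 0.017, 0, 0, 0], [0, 0, 0.01, 0, 0, 0], [0, 0, 0, 0, 0, 0], [0, 0, 0, 0, 0, 0]]' | python3 -m pendant 0.06
echo '[[0, 0, 0, 0, 0, 0], [0, 0, 0, 0, 0, 0], [0, 0, 0, 0, 0, 0], [0, 0, 0, 0, 0, 0], [0, 0, 0, 0, 0, 0], [0, 0, 0, 0, 0, 0]]' | python3 -m pendant 0.02 20
echo '[[0, 0, 0, 0, 0, 0], [0, 0, -0.03, 0, 0, 0], [0, 0, -0.03, 0, 0, 0], [0, 0, -0.03, 0, 0, 0], [0, 0, -0.03, 0, 0, 0], [0, 0, 0, 0, 0, 0]]' | python3 -m pendant
python3 -c "
from h import *
go(.468,-.152,.12,0)"
```

```text
time: 8.98
tool_pos: [0.6261, -0.074, 0.1843]
tool_rot: [-3.141, 0.001, 0.001]
contact_force: [0.2, -0.1, 0.3]
opening: 0.0602
grip_force: 0.0
time: 9.48
tool_pos: [0.6265, -0.0748, 0.1853]
tool_rot: [3.141, -0.002, -0.0]
contact_force: [0.2, 0.7, 6.9]
opening: 0.0396
grip_force: 20.0
time: 9.98
tool_pos: [0.6275, -0.0751, 0.311]
tool_rot: [3.139, -0.011, -0.0]
contact_force: [0.5, -0.4, -0.2]
opening: 0.039
grip_force: 20.0
t 9.98 tool [ 0.6275 -0.0751  0.311 ] [ 3.139 -0.011 -0.   ] q1,q6 [-0.24  1.33]
unturned shift [-0.1599  0.0769  0.0305] rotvec [ 0.003 -0.011 -0.   ] shift after turn [-0.1595  0.0769  0.032 ]
```

```bash
echo '[[-0.0319, 0.0154, 0, 0, 0, 0], [-0.0319, 0.0154, 0, 0, 0, 0], [-0.0319, 0.0154, 0, 0, 0, 0], [-0.0319, 0.0154, 0, 0, 0, 0], [-0.0319, 0.0154, 0, 0, 0, 0], [0, 0, 0.03, 0, 0, 0], [0, 0, 0.03, 0, 0, 0], [0, 0, 0, 0, 0, 0]]' | python3 -m pendant |head -5
echo '[[0, 0, 0.03, 0, 0, 0], [0, 0, 0.013, 0, 0, 0], [0, 0, 0, 0, 0, 0], [0, 0, 0, 0, 0, 0]]' | python3 -m pendant |head -5
python3 -c "
from h import *
go(.468,-.152,.0315,0)
c=snap('wrist','w5'); b=blob(c,mask(c,'dark'),(250,100));print(len(b))"
```

```text
time: 10.65
tool_pos: [0.4646, -0.1514, 0.2402]
tool_rot: [-3.138, 0.008, -0.002]
contact_force: [-0.3, 1.6, -1.1]
opening: 0.0393
time: 10.98
tool_pos: [0.4671, -0.1517, 0.2016]
tool_rot: [-3.141, 0.001, 0.0]
contact_force: [1.2, 0.2, 0.0]
opening: 0.0389
t 10.98 tool [ 0.4671 -0.1517  0.2016] [-3.141e+00  1.000e-03  0.000e+00] q1,q6 [-0.47  1.1 ]
unturned shift [0.0009 0.0003 0.0111] rotvec [-0.     0.001  0.   ] shift after turn [0.0009 0.0003 0.0111]
1609
```

View pics/w5.png

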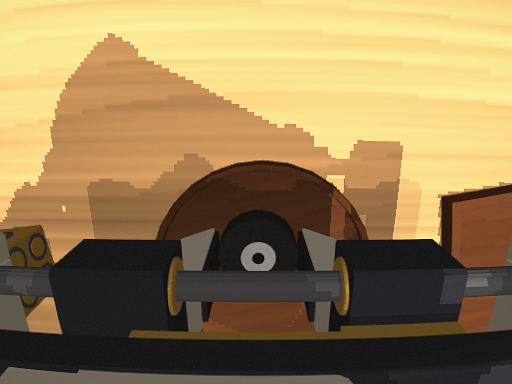

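The wheel is level in the grip, with its hub at (258,258) inside the dish outline. I'll lower it and release.

```bash
echo '[[0, 0, 0.004, 0, 0, 0], [0, 0, 0.004, 0, 0, 0], [0, 0, 0.0025, 0, 0, 0], [0, 0, 0, 0, 0, 0], [0, 0, 0, 0, 0, 0]]' | python3 -m pendant
echo '[[0, 0, 0, 0, 0, 0], [0, 0, 0, 0, 0, 0], [0, 0, 0, 0, 0, 0], [0, 0, 0, 0, 0, 0]]' | python3 -m pendant 0.05
echo '[[0, 0, -0.01, 0, 0, 0], [0, 0, -0.03, 0, 0, 0], [0, 0, -0.035, 0, 0, 0], [0, 0, -0.035, 0, 0, 0], [0, 0, 0, 0, 0, 0], [0, 0, 0, 0, 0, 0]]' | python3 -m pendant 0.05|head -2
python3 -c "
from h import *
go(.445,.329,.14,0)
wheel(snap('wrist'),(.468,-.152),.005)"
```

```text
time: 11.45
tool_pos: [0.4667, -0.1517, 0.1908]
tool_rot: [3.142, 0.0, -0.0]
contact_force: [-0.2, 0.1, -0.4]
opening: 0.0394
grip_force: 20.0
time: 11.78
tool_pos: [0.4668, -0.1518, 0.1908]
tool_rot: [3.141, -0.0, -0.0]
contact_force: [0.2, -0.0, -0.1]
opening: 0.0497
grip_force: 0.0
time: 12.28
tool_pos: [0.467, -0.1519, 0.3032]
t 12.28 tool [ 0.467  -0.1519  0.3032] [ 3.139 -0.005 -0.   ] q1,q6 [-0.47  1.1 ]
unturned shift [-0.0221 -0.4809  0.0029] rotvec [ 0.003 -0.005 -0.   ] shift after turn [-0.022  -0.4809  0.0042]
blob 232 167 51 50 hub [256.8 194.7] 270 -> [[ 0.4658 -0.1515  0.021 ]]
```

```bash
echo '[[-0.0018, -0.04, 0, 0, 0, 0], [-0.0018, -0.04, 0, 0, 0, 0], [-0.0018, -0.04, 0, 0, 0, 0], [-0.0018, -0.04, 0, 0, 0, 0], [-0.0018, -0.04, 0, 0, 0, 0], [-0.0018, -0.04, 0, 0, 0, 0], [-0.0018, -0.04, 0, 0, 0, 0], [-0.0018, -0.04, 0, 0, 0, 0]]' | python3 -m pendant | head -2
echo '[[-0.0018, -0.04, 0, 0, 0, 0], [-0.0018, -0.04, 0, 0, 0, 0], [-0.0018, -0.04, 0, 0, 0, 0], [-0.0018, -0.04, 0, 0, 0, 0], [0, 0, 0, 0, 0, 0], [0, 0, 0, 0, 0, 0]]' | python3 -m pendant |head -3
python3 -c "
from h import *
wheel(snap('wrist'),(.445,.329),0); go(.445,.329,.0255,0)"
```

```text
time: 13.0
tool_pos: [0.4514, 0.1701, 0.2993]
time: 13.5
tool_pos: [0.4442, 0.3299, 0.2987]
tool_rot: [3.14, 0.003, 0.004]
blob 239 170 36 37 hub [256.3 190.2] 146 -> [[0.4443 0.3309 0.016 ]]
t 13.55 tool [0.4445 0.3286 0.2989] [3.139e+00 3.000e-03 2.000e-03] q1,q6 [0.5  2.07]
unturned shift [ 0.0009 -0.0007  0.1144] rotvec [0.002 0.003 0.002] shift after turn [ 0.0005 -0.0004  0.1144]
```

```bash
echo '[[0, -0.002, 0.03, 0, 0, 0], [0, 0, 0.03, 0, 0, 0], [0, 0, 0.03, 0, 0, 0], [0, 0, 0.017, 0, 0, 0], [0, 0, 0.0075, 0, 0, 0], [0, 0, 0, 0, 0, 0], [0, 0, 0, 0, 0, 0]]' | python3 -m pendant 0.05
echo '[[0, 0, 0, 0, 0, 0], [0, 0, 0, 0, 0, 0], [0, 0, 0, 0, 0, 0], [0, 0, 0, 0, 0, 0], [0, 0, 0, 0, 0, 0], [0, 0, 0, 0, 0, 0]]' | python3 -m pendant 0.015 20
echo '[[0, 0, 0, 0, 0, 0], [0, 0, -0.03, 0, 0, 0], [0, 0, -0.03, 0, 0, 0], [0, 0, -0.03, 0, 0, 0], [0, 0, -0.03, 0, 0, 0], [0, 0, 0, 0, 0, 0]]' | python3 -m pendant
python3 -c "
from h import *
go(.423,-.152,.12,0)"
```

```text
time: 14.13
tool_pos: [0.4457, 0.3295, 0.1865]
tool_rot: [3.141, 0.0, -0.002]
contact_force: [0.6, -0.1, -0.0]
opening: 0.0498
grip_force: 0.0
time: 14.63
tool_pos: [0.4455, 0.3304, 0.1871]
tool_rot: [-3.141, -0.002, -0.0]
contact_force: [-0.6, -1.6, 6.3]
opening: 0.0288
grip_force: 20.0
time: 15.13
tool_pos: [0.4463, 0.3311, 0.3122]
tool_rot: [-3.137, -0.009, 0.0]
contact_force: [1.2, 1.0, 0.5]
opening: 0.029
grip_force: 20.0
t 15.13 tool [0.4463 0.3311 0.3122] [-3.137 -0.009  0.   ] q1,q6 [0.5  2.07]
unturned shift [-0.0237  0.4833  0.0305] rotvec [-0.005 -0.009  0.   ] shift after turn [-0.0233  0.4831  0.0332]
```

```bash
echo '[[-0.002, 0.0403, 0, 0, 0, 0], [-0.002, 0.0403, 0, 0, 0, 0], [-0.002, 0.0403, 0, 0, 0, 0], [-0.002, 0.0403, 0, 0, 0, 0], [-0.002, 0.0403, 0, 0, 0, 0], [-0.002, 0.0403, 0, 0, 0, 0], [-0.002, 0.0403, 0, 0, 0, 0], [-0.002, 0.0403, 0, 0, 0, 0]]' | python3 -m pendant | head -2
echo '[[-0.002, 0.0403, 0, 0, 0, 0], [-0.002, 0.0403, 0, 0, 0, 0], [-0.002, 0.0403, 0, 0, 0, 0], [-0.002, 0.0403, 0, 0, 0, 0], [0, 0, 0.04, 0, 0, 0], [0, 0, 0.035, 0, 0, 0], [0, 0, 0, 0, 0, 0], [0, 0, 0, 0, 0, 0]]' | python3 -m pendant |head -3
python3 -c "
from h import *
go(.423,-.152,.034,0)"
```

```text
time: 15.8
tool_pos: [0.4285, 0.0063, 0.3061]
time: 16.47
tool_pos: [0.4206, -0.1531, 0.2302]
tool_rot: [-3.139, 0.004, -0.0]
t 16.47 tool [ 0.4206 -0.1531  0.2302] [-3.139  0.004 -0.   ] q1,q6 [-0.52  1.05]
unturned shift [ 0.0026 -0.001   0.0372] rotvec [-0.002  0.004 -0.   ] shift after turn [ 0.0024 -0.0011  0.0372]
```

```bash
echo '[[0.002, -0.001, 0.02, 0, 0, 0], [0, 0, 0.01, 0, 0, 0], [0, 0, 0.005, 0, 0, 0], [0, 0, 0.002, 0, 0, 0], [0, 0, 0, 0, 0, 0], [0, 0, 0, 0, 0, 0]]' | python3 -m pendant
echo '[[0, 0, 0, 0, 0, 0], [0, 0, 0, 0, 0, 0], [0, 0, 0, 0, 0, 0], [0, 0, 0, 0, 0, 0]]' | python3 -m pendant 0.038
echo '[[0, 0, -0.01, 0, 0, 0], [0, 0, -0.03, 0, 0, 0], [0, 0, -0.035, 0, 0, 0], [0, 0, -0.035, 0, 0, 0], [0, 0, 0, 0, 0, 0], [0, 0, 0, 0, 0, 0]]' | python3 -m pendant|head -2
python3 -c "
from h import *
c=snap('wrist','w6');wheel(c,(.422,-.152),.005);wheel(c,(.466,-.152),.005)
go(.447,-.005,.12,0)"
```

```text
time: 16.97
tool_pos: [0.4236, -0.1523, 0.1954]
tool_rot: [3.14, -0.002, 0.0]
contact_force: [0.9, -0.0, 0.8]
opening: 0.0285
grip_force: 20.0
time: 17.3
tool_pos: [0.4232, -0.1524, 0.1945]
tool_rot: [3.141, -0.0, -0.0]
contact_force: [-0.4, 1.0, 0.2]
opening: 0.0378
grip_force: 0.0
time: 17.8
tool_pos: [0.4235, -0.1525, 0.3059]
blob 239 171 41 39 hub [257.1 193.5] 143 -> [[ 0.4222 -0.1524  0.021 ]]
blob 188 94 145 135 hub [255.9 139.2] 337 -> [[ 0.466  -0.1515  0.021 ]]
t 17.85 tool [ 0.423  -0.1522  0.3045] [ 3.141e+00 -1.000e-03 -0.000e+00] q1,q6 [-0.52  1.05]
unturned shift [ 0.024  -0.1473  0.0254] rotvec [ 0.001 -0.001 -0.   ] shift after turn [ 0.024  -0.1472  0.0255]
```

View pics/w6.png

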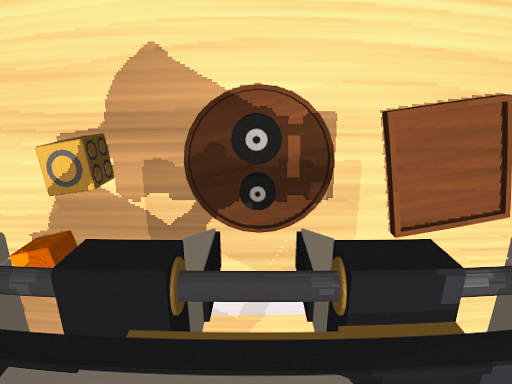

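Both wheels lie flat and apart in the dish, with hubs at (256,139) and (257,193). Next is the big block.

```bash
echo '[[0.006, -0.0368, 0, 0, 0, 0], [0.006, -0.0368, 0, 0, 0, 0], [0.006, -0.0368, 0, 0, 0, 0], [0.006, -0.0368, 0, 0, 0, 0], [0, 0, 0, 0, 0, 0], [0, 0, 0, 0, 0, 0]]' | python3 -m pendant 0.08|head -3
cat >> h.py <<'E'
def block(c,near,top):
    im=c["image"]; p=pix(c,[[*near,top]])[0]
    h=cv2.cvtColor(im,cv2.COLOR_RGB2HSV).astype(int)
    g=cv2.cvtColor(im,cv2.COLOR_RGB2GRAY)
    ring=((h[...,1]<130)&(g<140)).astype(np.uint8)
    x0,y0=(p-60).astype(int).clip(0); sub=im[y0:y0+120,x0:x0+120]
    cv2.imwrite("pics/blk.png",cv2.resize(sub[:,:,::-1],(480,480),interpolation=cv2.INTER_CUBIC)); print("crop origin",x0,y0,"expected",p.round(1))
    print("hsv at +-",[h[int(p[1])+d,int(p[0])].tolist() for d in(-6,0,6)])
E
python3 -c "
from h import *
block(snap('wrist'),(.447,-.005),.04);go(.447,-.005,.021,0)"
```

```text
time: 18.35
tool_pos: [0.4468, -0.0033, 0.3026]
tool_rot: [-3.141, 0.003, 0.004]
crop origin 200 137 expected [260.5 197.3]
hsv at +- [[18, 182, 133], [18, 182, 132], [18, 184, 132]]
t 18.4 tool [ 0.4468 -0.0045  0.3028] [-3.141e+00  3.000e-03  2.000e-03] q1,q6 [-0.18  1.39]
unturned shift [0.0005 0.0005 0.1228] rotvec [-0.     0.003  0.002] shift after turn [0.0002 0.0005 0.1228]
```

View pics/blk.png

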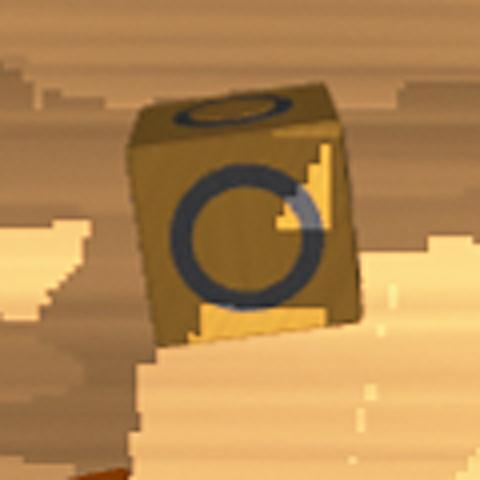

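The crop shows the top face with corners at (130,148), (342,125), (362,322) and (158,347), at 4x scale.

```bash
cat >> h.py <<'E'
def quad(c,org,cs,top,s=4):
    q=np.array(org)+(np.array(cs)+.5)/s-.5; w=world(c,q,top)[:,:2]; r=cv2.minAreaRect((w*1000).astype(np.float32)); print("centre",w.mean(0).round(4),np.round(r[1],1),"yaw deg",round(r[2],1),(r[2]-90).__round__(1))
    e=w[1]-w[0]; f=w[2]-w[3]; print(np.degrees([np.arctan2(*e[::-1]),np.arctan2(*f[::-1])]).round(1))
E
python3 -c "
from h import *
quad(snap('wrist'),(200,137),[(130,148),(342,125),(362,322),(158,347)],.04);go(.447,-.005,.021,0)"
```

```text
centre [ 0.4481 -0.0071] [39.1 39. ] yaw deg 6.8 -83.2
[-83.5 -82.4]
t 18.45 tool [ 0.4469 -0.0053  0.3031] [-3.142e+00  2.000e-03  0.000e+00] q1,q6 [-0.18  1.39]
unturned shift [ 0.0004 -0.0003  0.1231] rotvec [-0.     0.002  0.   ] shift after turn [ 1.000e-04 -3.000e-04  1.231e-01]
```

To row units: -0.12 rad / 1.0472 = -0.1146.

```bash
echo '[[0.0012, 0.0018, 0.02, 0, 0, -0.1146], [0, 0, 0.03, 0, 0, 0], [0, 0, 0.03, 0, 0, 0], [0, 0, 0.025, 0, 0, 0], [0, 0, 0.014, 0, 0, 0], [0, 0, 0, 0, 0, 0], [0, 0, 0, 0, 0, 0]]' | python3 -m pendant 
echo '[[0, 0, 0, 0, 0, 0], [0, 0, 0, 0, 0, 0], [0, 0, 0, 0, 0, 0], [0, 0, 0, 0, 0, 0], [0, 0, 0, 0, 0, 0], [0, 0, 0, 0, 0, 0], [0, 0, 0, 0, 0, 0]]' | python3 -m pendant 0.02 40
echo '[[0, 0, 0, 0, 0, 0], [0, 0, -0.03, 0, 0, 0], [0, 0, -0.03, 0, 0, 0], [0, 0, -0.03, 0, 0, 0], [0, 0, -0.03, 0, 0, 0], [0, 0, 0, 0, 0, 0]]' | python3 -m pendant
python3 -c "
from h import *
a=.162
print(.4436+.025*np.cos(a),-.3173+.025*np.sin(a), .4436-.025*np.cos(a),-.3173-.025*np.sin(a))
go(.4436+.025*np.cos(a),-.3173+.025*np.sin(a),.13,a)"
```

```text
time: 19.03
tool_pos: [0.4481, -0.0081, 0.1845]
tool_rot: [-3.141, 0.002, 0.118]
contact_force: [0.2, 0.2, 0.9]
opening: 0.0799
grip_force: 0.0
time: 19.62
tool_pos: [0.4484, -0.0067, 0.1855]
tool_rot: [-3.142, -0.001, 0.12]
contact_force: [-0.9, 1.0, 4.2]
opening: 0.0397
grip_force: 40.0
time: 20.12
tool_pos: [0.4495, -0.0071, 0.3094]
tool_rot: [3.139, -0.008, 0.12]
contact_force: [1.3, 0.2, -5.1]
opening: 0.04
grip_force: 40.0
0.4682726668180228 -0.31326769146929034 0.41892733318197717 -0.3213323085307097
t 20.12 tool [ 0.4495 -0.0071  0.3094] [ 3.139 -0.008  0.12 ] q1,q6 [-0.19  1.26]
unturned shift [-0.0182  0.3062  0.0211] rotvec [ 0.003 -0.008 -0.042] shift after turn [-0.0308  0.3052  0.0204]
```

To row units: -0.042 rad / 1.0472 = -0.0401.

```bash
echo '[[0, 0, 0, 0, 0, -0.0401], [-0.0038, 0.0382, 0, 0, 0, 0], [-0.0038, 0.0382, 0, 0, 0, 0], [-0.0038, 0.0382, 0, 0, 0, 0], [-0.0038, 0.0382, 0, 0, 0, 0]]' | python3 -m pendant |head -2
echo '[[-0.0038, 0.0382, 0, 0, 0, 0], [-0.0038, 0.0382, 0, 0, 0, 0], [-0.0038, 0.0382, 0, 0, 0, 0], [-0.0038, 0.0382, 0, 0, 0, 0], [0, 0, 0, 0, 0, 0], [0, 0, 0, 0, 0, 0]]' | python3 -m pendant |head -3
python3 -c "
from h import *
go(.4683,-.3133,.0325,.162)
c=snap('wrist','w7')
a=.162;X=np.array([np.cos(a),np.sin(a)]);Y=np.array([-X[1],X[0]])
print(pix(c,[[*(np.array([.4436,-.3173])+.055*(i*X+j*Y)),.012] for i,j in((1,1),(1,-1),(-1,-1),(-1,1))]).round(0).tolist())"
```

```text
time: 20.53
tool_pos: [0.4573, -0.1614, 0.3032]
time: 21.03
tool_pos: [0.4668, -0.3151, 0.3024]
tool_rot: [-3.139, 0.003, 0.158]
t 21.03 tool [ 0.4668 -0.3151  0.3024] [-3.139e+00  3.000e-03  1.580e-01] q1,q6 [-0.73  0.68]
unturned shift [ 0.0021 -0.0013  0.1109] rotvec [-0.003  0.003 -0.004] shift after turn [ 0.0018 -0.0016  0.1109]
[[188.0, 150.0], [326.0, 149.0], [319.0, 272.0], [196.0, 272.0]]
```

View pics/w7.png

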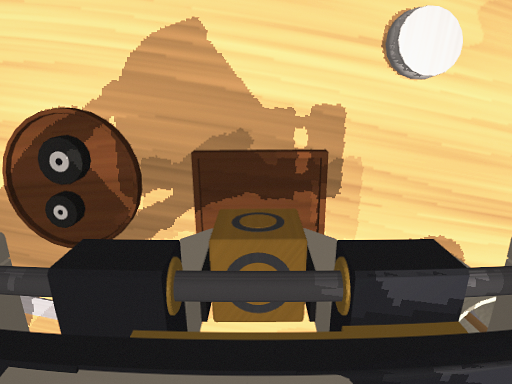

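The far rim corners appear at (192,150) and (327,150), against predictions of (188,150) and (326,149). The tray pose is therefore good to about 2 mm, and the block is square to it.

```bash
echo '[[0.0018, 0, 0.03, 0, 0, 0], [0, 0, 0.03, 0, 0, 0], [0, 0, 0.03, 0, 0, 0], [0, 0, 0.012, 0, 0, 0], [0, 0, 0.006, 0, 0, 0], [0, 0, 0, 0, 0, 0], [0, 0, 0, 0, 0, 0]]' | python3 -m pendant
echo '[[0, 0, 0.002, 0, 0, 0], [0, 0, 0, 0, 0, 0], [0, 0, 0, 0, 0, 0]]' | python3 -m pendant
```

```text
time: 21.67
tool_pos: [0.4697, -0.3125, 0.1975]
tool_rot: [3.142, -0.0, 0.163]
contact_force: [0.1, 0.2, -6.2]
opening: 0.0399
grip_force: 40.0
time: 21.92
tool_pos: [0.4696, -0.3132, 0.1961]
tool_rot: [3.14, -0.001, 0.162]
contact_force: [-0.9, -0.1, -5.8]
opening: 0.0399
grip_force: 40.0
```

```bash
echo '[[0, 0, 0.003, 0, 0, 0], [0, 0, 0.002, 0, 0, 0], [0, 0, 0, 0, 0, 0], [0, 0, 0, 0, 0, 0]]' | python3 -m pendant
echo '[[0, 0, 0.0015, 0, 0, 0], [0, 0, 0, 0, 0, 0], [0, 0, 0, 0, 0, 0]]' | python3 -m pendant
```

```text
time: 22.25
tool_pos: [0.4694, -0.3133, 0.1906]
tool_rot: [3.141, -0.0, 0.162]
contact_force: [0.3, 0.6, -1.9]
opening: 0.0396
grip_force: 40.0
time: 22.5
tool_pos: [0.4694, -0.3132, 0.1905]
tool_rot: [3.141, -0.001, 0.162]
contact_force: [-4.3, 3.3, 11.0]
opening: 0.0397
grip_force: 40.0
```

```bash
echo '[[0, 0, -0.001, 0, 0, 0], [0, 0, 0, 0, 0, 0], [0, 0, 0, 0, 0, 0], [0, 0, 0, 0, 0, 0]]' | python3 -m pendant 0.052
echo '[[0, 0, -0.01, 0, 0, 0], [0, 0, -0.03, 0, 0, 0], [0, 0, -0.035, 0, 0, 0], [0, 0, -0.035, 0, 0, 0], [0, 0, -0.03, 0, 0, 0], [0, 0, 0, 0, 0, 0], [0, 0, 0, 0, 0, 0]]' | python3 -m pendant|head -2
python3 -c "
from h import *
go(.607,.24,.15,-.35)"
```

```text
time: 22.83
tool_pos: [0.4695, -0.3132, 0.1898]
tool_rot: [3.141, -0.0, 0.162]
contact_force: [-0.6, 0.6, -0.6]
opening: 0.0516
grip_force: 0.0
time: 23.42
tool_pos: [0.4696, -0.3133, 0.3322]
t 23.42 tool [ 0.4696 -0.3133  0.3322] [ 3.138e+00 -3.000e-03  1.620e-01] q1,q6 [-0.72  0.68]
unturned shift [ 0.2247 -0.524   0.0219] rotvec [ 0.003 -0.004  0.512] shift after turn [-0.0606 -0.5668  0.0232]
```

To row units: 0.102 rad / 1.0472 = 0.0974.

```bash
echo '[[0, 0, 0, 0, 0, 0.0974], [0, 0, 0, 0, 0, 0.0974], [0, 0, 0, 0, 0, 0.0974], [0, 0, 0, 0, 0, 0.0974], [0, 0, 0, 0, 0, 0.0974], [0, 0, 0, 0, 0, 0]]' | python3 -m pendant 0.07|head -3
echo '[[-0.0038, -0.0354, 0, 0, 0, 0], [-0.0038, -0.0354, 0, 0, 0, 0], [-0.0038, -0.0354, 0, 0, 0, 0], [-0.0038, -0.0354, 0, 0, 0, 0], [-0.0038, -0.0354, 0, 0, 0, 0], [-0.0038, -0.0354, 0, 0, 0, 0], [-0.0038, -0.0354, 0, 0, 0, 0], [-0.0038, -0.0354, 0, 0, 0, 0]]' | python3 -m pendant |head -2
echo '[[-0.0038, -0.0354, 0, 0, 0, 0], [-0.0038, -0.0354, 0, 0, 0, 0], [-0.0038, -0.0354, 0, 0, 0, 0], [-0.0038, -0.0354, 0, 0, 0, 0], [-0.0038, -0.0354, 0, 0, 0, 0], [-0.0038, -0.0354, 0, 0, 0, 0], [-0.0038, -0.0354, 0, 0, 0, 0], [-0.0038, -0.0354, 0, 0, 0, 0]]' | python3 -m pendant |head -2
echo '[[0, 0, 0.02, 0, 0, 0], [0, 0, 0, 0, 0, 0], [0, 0, 0, 0, 0, 0]]' | python3 -m pendant |head -3
python3 -c "
from h import *
block(snap('wrist'),(.607,.24),.03);go(.607,.24,.0225,-.34)"
```

```text
time: 23.92
tool_pos: [0.4691, -0.3129, 0.3283]
tool_rot: [-3.141, 0.003, -0.352]
time: 24.58
tool_pos: [0.5373, -0.0348, 0.3288]
time: 25.25
tool_pos: [0.6053, 0.2418, 0.3285]
time: 25.5
tool_pos: [0.6048, 0.2399, 0.3075]
tool_rot: [3.138, 0.004, -0.346]
crop origin 195 129 expected [255.8 189.2]
hsv at +- [[18, 183, 134], [18, 189, 196], [18, 170, 231]]
t 25.55 tool [0.6052 0.2393 0.3087] [ 3.14e+00  2.00e-03 -3.47e-01] q1,q6 [0.26 2.18]
unturned shift [ 0.0017 -0.0015  0.1272] rotvec [ 0.002  0.002 -0.007] shift after turn [ 0.0014 -0.0012  0.1272]
```

View pics/blk.png

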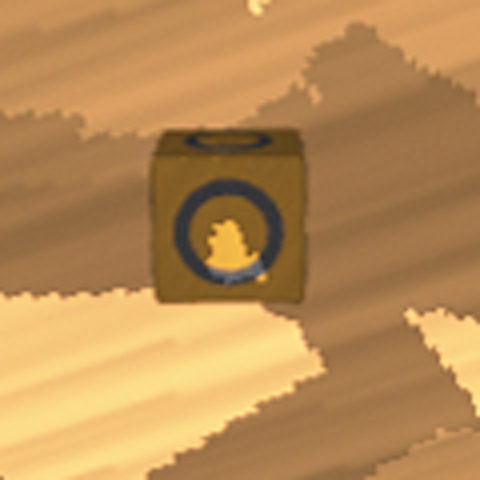

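The small block's top face has corners at (151,156), (306,153), (304,301) and (155,301), so it is nearly square to the gripper.

```bash
python3 -c "
from h import *
quad(snap('wrist'),(195,129),[(151,156),(306,153),(304,301),(155,301)],.03);go(.607,.24,.0225,-.34)"
```

```text
centre [0.6114 0.2417] [30.  30.1] yaw deg 70.1 -19.9
[-108.8 -109.9]
t 25.6 tool [0.6055 0.239  0.3097] [ 3.141e+00  1.000e-03 -3.480e-01] q1,q6 [0.26 2.18]
unturned shift [ 0.0011 -0.0015  0.1282] rotvec [ 0.001  0.001 -0.008] shift after turn [ 0.0011 -0.0014  0.1282]
```

```bash
echo '[[0.0043, -0.0044, 0.03, 0, 0, 0], [0, 0, 0.03, 0, 0, 0], [0, 0, 0.03, 0, 0, 0], [0, 0, 0.02, 0, 0, 0], [0, 0, 0.014, 0, 0, 0], [0, 0, 0, 0, 0, 0], [0, 0, 0, 0, 0, 0]]' | python3 -m pendant 
echo '[[0, 0, 0, 0, 0, 0], [0, 0, 0, 0, 0, 0], [0, 0, 0, 0, 0, 0], [0, 0, 0, 0, 0, 0], [0, 0, 0, 0, 0, 0], [0, 0, 0, 0, 0, 0], [0, 0, 0, 0, 0, 0]]' | python3 -m pendant 0.015 40
echo '[[0, 0, 0, 0, 0, 0], [0, 0, -0.03, 0, 0, 0], [0, 0, -0.03, 0, 0, 0], [0, 0, -0.03, 0, 0, 0], [0, 0, -0.03, 0, 0, 0], [0, 0, -0.02, 0, 0, 0], [0, 0, 0, 0, 0, 0]]' | python3 -m pendant
python3 -c "
from h import *
go(.4189,-.3213,.15,.162)"
```

```text
time: 26.18
tool_pos: [0.6114, 0.2417, 0.1861]
tool_rot: [3.141, 0.0, -0.349]
contact_force: [-0.5, -0.3, 0.2]
opening: 0.0703
grip_force: 0.0
time: 26.77
tool_pos: [0.611, 0.2427, 0.1859]
tool_rot: [3.141, -0.0, -0.348]
contact_force: [-0.8, -0.8, 1.6]
opening: 0.0294
grip_force: 40.0
time: 27.35
tool_pos: [0.6118, 0.243, 0.3307]
tool_rot: [-3.137, -0.007, -0.348]
contact_force: [1.6, 0.2, -1.1]
opening: 0.0299
grip_force: 40.0
t 27.35 tool [0.6118 0.243  0.3307] [-3.137 -0.007 -0.348] q1,q6 [0.26 2.18]
unturned shift [0.011  0.5964 0.0188] rotvec [-0.003 -0.008 -0.51 ] shift after turn [-0.2814  0.5258  0.0217]
```

Careful with the scale: turns go in shares of 60 degrees. That gives: -0.102 rad / 1.0472 = -0.0974.

```bash
echo '[[0, 0, 0, 0, 0, -0.0974], [0, 0, 0, 0, 0, -0.0974], [0, 0, 0, 0, 0, -0.0974], [0, 0, 0, 0, 0, -0.0974], [0, 0, 0, 0, 0, -0.0974], [0, 0, 0, 0, 0, 0]]' | python3 -m pendant|head -3
echo '[[-0.0176, 0.0329, 0, 0, 0, 0], [-0.0176, 0.0329, 0, 0, 0, 0], [-0.0176, 0.0329, 0, 0, 0, 0], [-0.0176, 0.0329, 0, 0, 0, 0], [-0.0176, 0.0329, 0, 0, 0, 0], [-0.0176, 0.0329, 0, 0, 0, 0], [-0.0176, 0.0329, 0, 0, 0, 0], [-0.0176, 0.0329, 0, 0, 0, 0]]' | python3 -m pendant |head -2
echo '[[-0.0176, 0.0329, 0, 0, 0, 0], [-0.0176, 0.0329, 0, 0, 0, 0], [-0.0176, 0.0329, 0, 0, 0, 0], [-0.0176, 0.0329, 0, 0, 0, 0], [-0.0176, 0.0329, 0, 0, 0, 0], [-0.0176, 0.0329, 0, 0, 0, 0], [-0.0176, 0.0329, 0, 0, 0, 0], [-0.0176, 0.0329, 0, 0, 0, 0]]' | python3 -m pendant |head -2
echo '[[0, 0, 0, 0, 0, 0], [0, 0, 0, 0, 0, 0]]' | python3 -m pendant |head -3
python3 -c "
from h import *
snap('wrist','w8');go(.4189,-.3213,.032,.162)"
```

```text
time: 27.85
tool_pos: [0.6107, 0.2427, 0.3234]
tool_rot: [3.141, 0.003, 0.165]
time: 28.52
tool_pos: [0.5133, -0.0411, 0.3247]
time: 29.18
tool_pos: [0.4168, -0.3236, 0.3247]
time: 29.35
tool_pos: [0.4169, -0.3237, 0.3245]
tool_rot: [-3.14, 0.001, 0.155]
t 29.4 tool [ 0.4174 -0.3224  0.3246] [-3.14e+00  1.00e-03  1.58e-01] q1,q6 [-0.8   0.61]
unturned shift [ 0.0018 -0.0006  0.1336] rotvec [-0.002  0.001 -0.004] shift after turn [ 0.0017 -0.0009  0.1336]
```

View pics/w8.png

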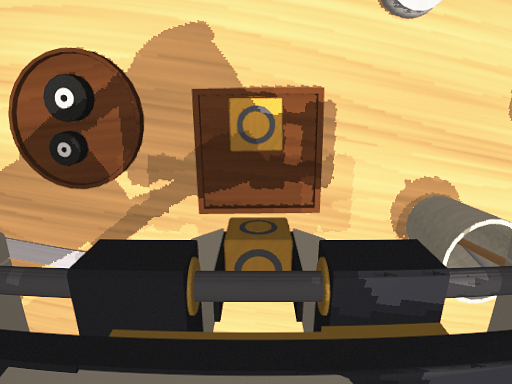

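The big block sits flat and square in the tray at (256,125), and the small block is held level. A cup stands to the right, so I'll check its clearance first.

```bash
python3 -c "
from h import *
c=snap('top');a=.162
for z in(0.,.05): 
  w=world(c,[(473,250),(476,243),(477,268)],z)[:,:2]-[.4189,-.3213]
  print(np.c_[w@[np.cos(a),np.sin(a)],w@[np.sin(a),-np.cos(a)]].round(3))"
```

```text
[[-0.028  0.151]
 [-0.014  0.162]
 [-0.069  0.152]]
[[-0.026  0.126]
 [-0.012  0.136]
 [-0.064  0.127]]
```

The cup starts 0.15 m from the grasp line and the gripper body reaches 0.095 m, so it is clear.

```bash
echo '[[0.0017, 0, 0.03, 0, 0, 0], [0, 0, 0.03, 0, 0, 0], [0, 0, 0.03, 0, 0, 0], [0, 0, 0.025, 0, 0, 0], [0, 0, 0.013, 0, 0, 0], [0, 0, 0, 0, 0, 0], [0, 0, 0, 0, 0, 0]]' | python3 -m pendant
echo '[[0, 0, 0.0025, 0, 0, 0], [0, 0, 0.001, 0, 0, 0], [0, 0, 0, 0, 0, 0], [0, 0, 0, 0, 0, 0]]' | python3 -m pendant
```

```text
time: 30.03
tool_pos: [0.4201, -0.3207, 0.1973]
tool_rot: [-3.14, 0.001, 0.163]
contact_force: [-0.5, -0.2, -1.9]
opening: 0.03
grip_force: 40.0
time: 30.37
tool_pos: [0.4198, -0.322, 0.195]
tool_rot: [3.14, -0.001, 0.162]
contact_force: [0.1, 0.2, -2.3]
opening: 0.0295
grip_force: 40.0
```

```bash
echo '[[0, 0, 0.0025, 0, 0, 0], [0, 0, 0.0015, 0, 0, 0], [0, 0, 0, 0, 0, 0], [0, 0, 0, 0, 0, 0]]' | python3 -m pendant
echo '[[0, 0, 0, 0, 0, 0], [0, 0, 0, 0, 0, 0], [0, 0, 0, 0, 0, 0], [0, 0, 0, 0, 0, 0]]' | python3 -m pendant 0.046
echo '[[0, 0, -0.01, 0, 0, 0], [0, 0, -0.03, 0, 0, 0], [0, 0, -0.035, 0, 0, 0], [0, 0, -0.035, 0, 0, 0], [0, 0, -0.035, 0, 0, 0], [0, 0, -0.035, 0, 0, 0], [0, 0, 0, 0, 0, 0], [0, 0, 0, 0, 0, 0]]' | python3 -m pendant|head -2
python3 -c "
from h import *
a=snap('wrist')['image'];b=snap('side')['image'];t=snap('top')['image']
cv2.imwrite('pics/end.png',np.vstack([np.hstack([cv2.resize(a,(400,300)),cv2.resize(b,(400,300))]),cv2.resize(t[110:290,60:500],(800,300))])[:,:,::-1])"
```

```text
time: 30.7
tool_pos: [0.4196, -0.3221, 0.1908]
tool_rot: [3.141, -0.001, 0.162]
contact_force: [-1.1, 1.1, 4.5]
opening: 0.0299
grip_force: 40.0
time: 31.03
tool_pos: [0.4196, -0.322, 0.1901]
tool_rot: [3.142, 0.0, 0.162]
contact_force: [-0.1, -0.5, 0.5]
opening: 0.0453
grip_force: 0.0
time: 31.7
tool_pos: [0.4197, -0.322, 0.373]
```

View pics/end.png

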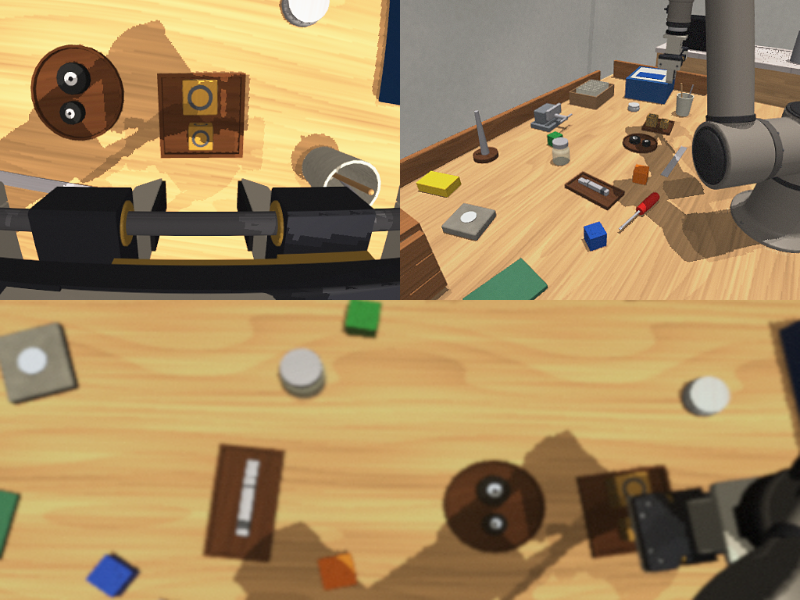

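The final pictures show everything in place. The punch lies in the long tray (top view, 245,497), both wheels are in the dish, both blocks are side by side in the square tray (wrist view, 200,97 and 200,138), and the jar is where it was.

```bash
python3 -c "
from cell import robot
print(robot.hand_in())"
```

```text
the job is handed in; nothing more can be done
None
```

The job is handed in: the punch lies in the long tray, both wheels in the round dish and both blocks in the square tray, all flat on the bottom and apart, with the jar untouched, after about 32 s on the robot's clock.

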